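# Slide the bottle crate home and close the keeper bar

### The arm

A 6-joint arm with a two-finger parallel gripper is mounted at the origin on the work surface. World frame = base frame: x ahead of the robot, y to its left, z up, the work surface at z = 0. Lengths are in m, angles in rad, forces in N, time in s.
With the tool pointing down it reaches from about 0.35 to 0.775 m from the base axis. Payload 5.5 kg.
Tool frame: the origin (TCP) lies on the centre line of the jaws, within the pads' length; the fingertips stand 8 mm ahead of it and the grasp point (between the pads) lies 11 mm behind it; z points along the fingers, y is the direction in which the jaws open and shut (so a half turn about z gives the same grasp; the last joint's range is limited). The gripper opens to 85 mm and grips with 20 to 120 N. Pads are 22 mm wide; open, the fingers measure 114 mm over their backs; the gripper's body (76 mm by 85 mm) begins 54 mm behind the grasp point. The pads swing forward as they close: fully open they stand 13 mm farther back than shut.
Start: joints at [-1.358, 0.313, 0.046, 1.304, 0, 1.431], TCP at [0.199, -0.54, 0.239] pointing down, gripper open.
Joint ranges: [-2.76, 2.76], [-0.86, 1.69], [-1.03, 1.26], [-2.2, 2.34], [-1.47, 1.5], [-3.14, 3.14]. Speed limits (rad/s): [2.57, 2.57, 3.14, 3.14, 3.14, 3.14].

### API

Orientations are given as a unit quaternion [w, x, y, z].
In Python, from workcell import env gives the robot as it stands. The module is installed in compiled form; this text tells all that it offers.
- The arm moves only by the tool play_rows, never from a script. Its argument "steps" is a list of rows, each an object with "claw": the closure in counts, from 0 (fully open) to 255 (shut); "dp": the shift along the tool's x, y, z in m, a list of three; "angular": the turn, a rotation vector about the tool's x, y, z in degrees, a list of three. In form: [{"claw": claw, "dp": [dx, dy, dz], "angular": [wx, wy, wz]}, ...]. A call has exactly 8 rows; each row shifts and turns the commanded pose from where the row before left it, along the tool's axes as they then stand; what a row does not reach is not made up. A row lasts 1/12 s, in which the tool goes at most 41.7 mm and 7.16 degrees, less where a joint would pass 70% of its speed; a pose out of reach is approached as far as the arm can. A call is refused whole if a number of a shift passes 0.0417 or a number of a turn 7.16, either way. A call with a gripper value outside its range is refused whole. The fingers move at their own pace and stop on an object; "force" is the grip in N (left out, the last holds). Time passes only in rows, so rows that do not move let the fingers close, or fill a call up. It gives the time, the measured TCP pose, the force and the opening at its end, in the units of the state.
- env.get_state(): the state, without advancing time (a new reading comes with each control period).
- env.read_camera(name): name is "scene" or "side" or "wrist"; returns (picture, depth): 480x640x3 uint8, red, green, blue; 480x640 float32, m along the optical axis (not along the pixel's ray), 0 where there is no reading.
- env.calibration(name): a dict with "fx", "fy", "cx", "cy" (pixels), "k1" (the pictures are not rectified: a ray, as slopes to the right and down, at radius r is drawn at 1 + k1 r^2 times it, then the intrinsics apply), "world_from_camera" (4x4, takes a point from camera to world coordinates); the wrist camera has in their place "hand_eye" (4x4, takes a point from camera to tool coordinates, whose origin is the TCP and whose axes are the flange's). Camera axes: x right, y down, z forward; pixel columns grow to the right and rows downward; lengths in m; the calibration is good to about 2 mm. A picture is of the moment at which its call begins: read the wrist's pose just before it. calibration takes no time and is no camera call.
- env.hand_in(): hands the job in, once; it reports no verdict.
The state is a dict: "clock": time; "joint_pos": joint angles; "qvel": joint speeds; "tau": joint torques, N m; "tcp_pos": TCP position; "orientation": TCP orientation; "wrist_force": force on the tool from outside, world axes, zero at the start; "ft_torque": the same for the moment, N m; "finger_gap": finger opening in m.
Only numpy, scipy, OpenCV 4.12 (cv2) and the standard library are available. Lean on these libraries where they do the work, as an engineer would, in place of code of your own. Each camera call takes 0.05 s, during which the arm holds its last target. There are 200 camera calls.

### The job

Push the tall, top-heavy bottle crate across the table into its bay between the two short guide rails until it stands fully home against the timber stop; push it low down at its foot bar, so that it slides and never tips, and do not lift it. Then push the hinged keeper bar round until it is fully closed in front of the crate's foot bar, leaving the other goods on the table where they are.

Things in the scene. Friction and masses are not known exactly. Their poses are not given: they have to be found in the camera images.
- crate: Loose slatted timber crate of six small brown bottles, upright: 90 mm deep (its x), 130 mm wide (its y), 220 mm tall, bottle caps to 236 mm, with a low foot bar on its -x side. Mass 0.9 to 1.3 kg, slides at about 6 to 16 N. Pushed at its foot bar it slides; pushed at half height or above it tips. Origin: centre of the underside of the 90 x 130 mm box; z up; +x points roughly to the stop.
- foot_bar (a point): Middle of the crate's foot bar, the place to push, towards the crate's +x: a fixed wooden dowel 24 mm thick and 130 mm long along the crate's y, its centre line 20 mm above the table and 88 mm from the crate's origin along its -x, with a 30 mm high plank filling the space from it to the crate. Its outer side is at x = -100 mm, the crate's tall side at x = -45 mm.
- bay: The bay, fixed to the table; its place and yaw change from run to run. Origin on the table top, where the centre of the crate's underside stands when the crate is fully home and parallel to the bay; +x points into the bay towards the stop, z up.
- stop (a point): Centre of the near face of the bay's stop, a timber board across the bay 210 mm wide and 60 mm high; 45 mm from the bay's origin along its +x, 30 mm above the table.
- guide_left (a point): Near end of the guide rail on the bay's +y side, on its centre line: a round rail 26 mm thick, 35 mm high, running 75 mm along the bay's +x to the stop, at x = -30, y = +92 mm in the bay. The guides' inner faces are 158 mm apart: 14 mm to spare on either side of the crate.
- guide_right (a point): Near end of the same rail on the bay's -y side, at x = -30, y = -92 mm in the bay.
- keeper_hinge (a point): Point on the keeper bar's vertical hinge axis, 32 mm above the table, at the height of the bar's centre line; at x = -130, y = +140 mm in the bay. The hinge's steel post there is 26 mm across and 66 mm high on a 36 mm square foot.
- keeper_end (a point): The free end of the keeper bar, on its centre line, 140 mm from the hinge axis. The bar is a level wooden dowel 22 mm thick, its underside 21 mm and its top 43 mm above the table.
- keeper (a joint): Angle of the keeper bar (rad). 0 = fully closed on its end stop: the bar lies along the bay's -y, across the bay, 19 mm in front of the foot bar of a crate that is home. It grows as the bar opens: at 1.57 the bar points along the bay's -x, beyond that it leans out to +y. Range 0 to 2.4. It stays where it is left; about 1 to 2 N at its middle moves it.
- jar_a: Bystander: preserve jar, 68 mm across, 100 mm tall, beside the bay on its -y side. Origin: centre of its underside.
- jar_b: Bystander: preserve jar, 60 mm across, 85 mm tall, beside the bay on its +y side. Origin: centre of its underside.
- oil: Bystander: oil bottle, 60 mm across, 200 mm tall, to the -y side in front of the bay. Origin: centre of its underside.
- tin: Bystander: tin, 60 mm across, 80 mm tall, behind the stop. Origin: centre of its underside.
- carton: Bystander: cardboard carton 60 x 100 x 130 mm (x, y, z), towards the right edge. Origin: centre of its underside.
- mill: Bystander: wooden pepper mill, 58 mm across, 167 mm tall, towards the left edge. Origin: centre of its underside.
- tumbler: Bystander: glass tumbler, 72 mm across, 90 mm tall, to the left of the bay. Origin: centre of its underside.
Mind the look-alikes: they are no part of the job. What is shaped like the crate but blue or green is not meant.

How it is judged:
By the outcome, as a careful person would: the job done as asked, in the order asked, and still so for the second after the job is handed in, with the robot touching nothing.
It also fails if it takes over 64 s, if anything falls off the work surface, if the arm or the gripper's body presses on something with over 40 N, if the wrist force passes 120 N, or if a joint passes its speed limit or range.

## Working session

There is one attempt and no reset: what is moved stays moved. The work goes in short steps, Python scripts to look and compute and a tool call to move; the robot and the scene stay as the last step left them, time stands still between calls to the robot, and variables do not carry over. Pictures are saved under pics/ and viewed, about 8 in all and at most 12, crops included, and the job is handed in when it is done.

Besides the shell and the picture viewer there is one more tool, called after "Emit:" by a JSON object that holds its "method" and its "body". play_rows: Moves the arm, as the interface text tells. Its arguments: {"type":"object","properties":{"steps":{"type":"array","items":{"type":"object","properties":{"claw":{"type":"number"},"dp":{"type":"array","items":{"type":"number"}},"angular":{"type":"array","items":{"type":"number"}}}}},"force":{"type":"number"}},"required":["steps"]}

```bash
mkdir -p pics; cat > h.py <<'E'
import numpy as np, cv2
from workcell import env
def snap(n,tag):
    s=env.get_state(); im,d=env.read_camera(n); c=env.calibration(n)
    np.savez(f'pics/{tag}.npz',im=im,d=d,p=s['tcp_pos'],q=s['orientation'])
    cv2.imwrite(f'pics/{tag}.png',im[:,:,::-1]); return im,d,c
def rays(c,uv):
    uv=np.atleast_2d(np.array(uv,float)); K=np.array([[c['fx'],0,c['cx']],[0,c['fy'],c['cy']],[0,0,1]])
    return cv2.undistortPoints(uv[:,None],K,np.array([c['k1'],0,0,0]))[:,0]
def world(c,d,uv):  # by depth
    r=rays(c,uv); uv=np.atleast_2d(uv).astype(int)
    z=np.array([np.median(d[v-1:v+2,u-1:u+2]) for u,v in uv]); P=np.c_[r*z[:,None],z]; T=np.array(c['world_from_camera'])
    return P@T[:3,:3].T+T[:3,3]
def plane(c,uv,h): # by known height
    r=rays(c,uv); T=np.array(c['world_from_camera']); D=np.c_[r,np.ones(len(r))]@T[:3,:3].T
    return T[:3,3]+D*((h-T[2,3])/D[:,2])[:,None]
E
python3 - <<'E'
from h import *
for n in('scene','side'):
    im,d,c=snap(n,n); print(n,c)
print(env.get_state())
E
```

```text
scene {'fx': 567.3397167662741, 'fy': 567.3397167662741, 'cx': 321.40306952980467, 'cy': 243.1767931909032, 'k1': -0.005288469200706752, 'world_from_camera': array([[ 0.22125665,  0.58042137, -0.78368139,  1.61256679],
       [ 0.97497793, -0.14939473,  0.16461849, -0.2256488 ],
       [-0.02152978, -0.800495  , -0.59895261,  0.91679309],
       [ 0.        ,  0.        ,  0.        ,  1.        ]])}
side {'fx': 515.5409360750076, 'fy': 515.5409360750076, 'cx': 314.9185473141316, 'cy': 232.74339451950308, 'k1': -0.06996523231224314, 'world_from_camera': array([[ 0.68947494,  0.5688301 , -0.44839339,  1.14185288],
       [ 0.7242814 , -0.53599487,  0.43373489, -0.62475707],
       [ 0.0063849 , -0.62381232, -0.78154809,  1.16290933],
       [ 0.        ,  0.        ,  0.        ,  1.        ]])}
{'clock': 0.1, 'joint_pos': array([-1.35762278e+00,  3.13903021e-01,  4.51017583e-02,  1.30359441e+00,
       -3.48589674e-05,  1.43116203e+00]), 'qvel': array([ 0.00051377, -0.00225018,  0.00254253, -0.00014866,  0.00064334,
        0.0006595 ]), 'tau': array([ 2.58110711e-03, -4.81725848e+01,  2.99244082e+01,  1.28632021e-02,
       -1.05992426e-04,  1.52001138e-05]), 'tcp_pos': array([ 0.19855158, -0.53916616,  0.23851445]), 'orientation': array([-7.98489172e-04,  9.84480817e-01,  1.75490402e-01, -4.68146557e-05]), 'wrist_force': array([ 0.41777597, -0.35413561,  0.19625902]), 'ft_torque': array([ 0.03499897, -0.01147661, -0.00749185]), 'finger_gap': 0.08564027696152987}
```

View pics/scene.png

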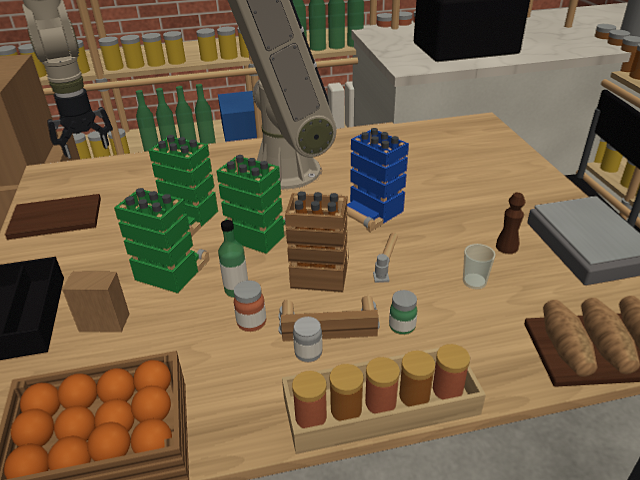

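View pics/side.png

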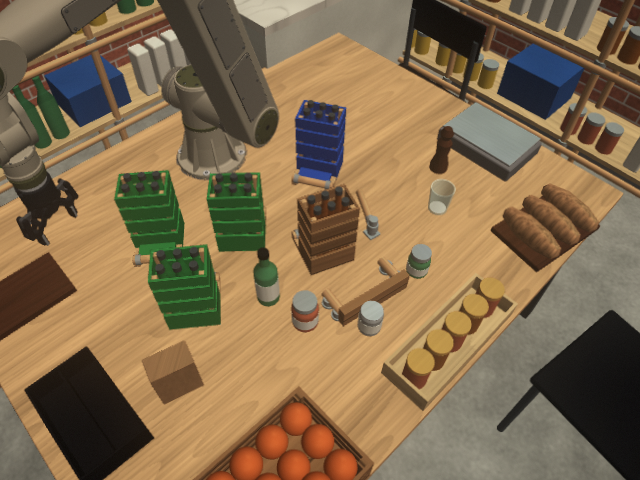

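Scene picture: the brown timber crate is at (318,240). The look-alikes are green crates at (160,240), (185,180) and (252,200), and a blue one at (380,175). The stop is at (330,323) and the keeper post at (381,270). In the side picture the brown crate is at (328,230). I choose the brown one and will check it in an enlarged crop.

```bash
python3 - <<'E'
from h import *
a=cv2.imread('pics/side.png')[175:335,280:440]; b=cv2.imread('pics/scene.png')[180:350,255:425]
cv2.imwrite('pics/c1.png',cv2.resize(a,(600,600),interpolation=cv2.INTER_CUBIC))
cv2.imwrite('pics/c2.png',cv2.resize(b,(600,600),interpolation=cv2.INTER_CUBIC))
E
```

```text
(no output)
```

View pics/c1.png

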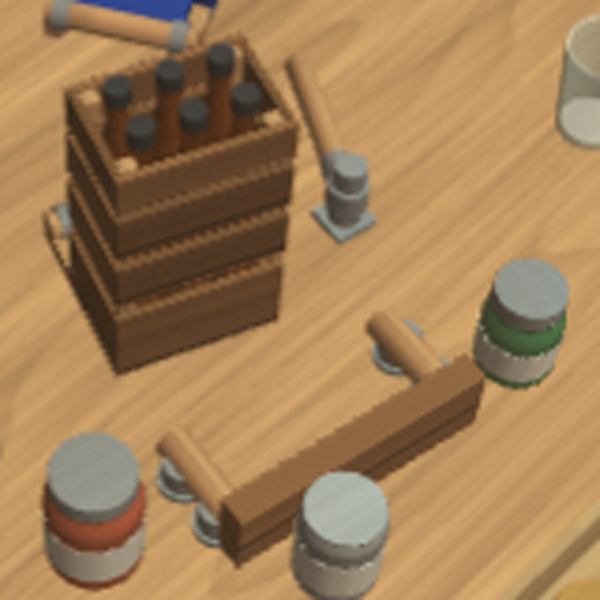

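View pics/c2.png

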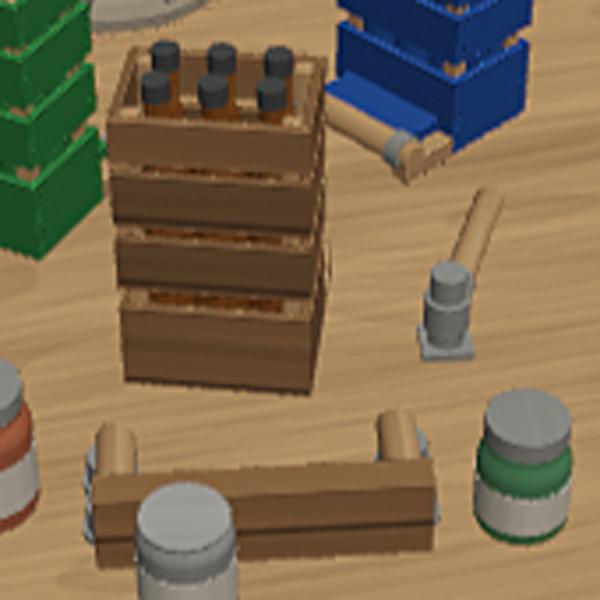

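```bash
python3 - <<'E'
from h import *
c1=env.calibration('side');c2=env.calibration('scene'); np.set_printoptions(precision=4,suppress=True)
f1=lambda L:np.array(L)/3.75+[280,175]; f2=lambda L:np.array(L)/(600/170)+[255,180]
for n,h,a,b in [('cratetop',.22,[(68,93),(120,182),(297,128),(242,40)],[(133,48),(110,122),(323,125),(325,60)]),
 ('cratebot',0,[(120,372),(278,320)],[(124,380),(312,393)]),
 ('stop near top',.06,[(220,497),(467,358)],[(95,474),(433,458)]),
 ('guide ends top R,L',.033,[(175,432),(380,315)],[(115,426),(398,411)]),
 ('post top',.066,[(350,158)],[(452,269)]),('keeper end',.038,[(296,62)],[(490,192)])]:
    print(n);print(np.c_[plane(c1,f1(a),h)[:,:2],plane(c2,f2(b),h)[:,:2]])
# bystander tops
for n,h,a in [('jarA',.1,(248,292)),('jarB',.085,(404,298)),('oil',.2,(226,226)),('tumbler',.09,(479,252))]:
    print(n,plane(c2,[a],h)[0,:2])
E
```

```text
cratetop
[[ 0.4972 -0.0599  0.4964 -0.0563]
 [ 0.5759 -0.0872  0.5788 -0.0861]
 [ 0.6215  0.0276  0.6156  0.0416]
 [ 0.5419  0.058   0.5429  0.0622]]
cratebot
[[ 0.5735 -0.0844  0.5711 -0.088 ]
 [ 0.62    0.0323  0.6161  0.0348]]
stop near top
[[ 0.7195 -0.1324  0.7208 -0.1299]
 [ 0.7594  0.0702  0.7576  0.0749]]
guide ends top R,L
[[ 0.6516 -0.1063  0.6517 -0.1067]
 [ 0.6823  0.0703  0.6827  0.0755]]
post top
[[0.5841 0.1413 0.588  0.1411]]
keeper end
[[0.4726 0.2038 0.4727 0.2089]]
jarA [ 0.6763 -0.1942]
jarB [0.7613 0.132 ]
oil [ 0.5602 -0.2192]
tumbler [0.6575 0.3545]
```

```bash
python3 - <<'E'
from h import *
M=np.zeros((140,120,3),np.uint8)+255; H=np.zeros((140,120))-1  # 5mm; rows x .2..0.9 top down-> x; cols y .3..-.3
for n in('side','scene'):
    z=np.load(f'pics/{n}.npz'); c=env.calibration(n); v,u=np.mgrid[:480,:640]; uv=np.c_[u.ravel(),v.ravel()]
    r=rays(c,uv); d=z['d'].ravel(); T=c['world_from_camera']; P=np.c_[r*d[:,None],d]@T[:3,:3].T+T[:3,3]
    C=z['im'].reshape(-1,3)
    i=((.9-P[:,0])/.005).astype(int); j=((.3-P[:,1])/.005).astype(int)
    k=(d>0)&(i>=0)&(i<140)&(j>=0)&(j<120)&(P[:,2]<.3)&(P[:,2]>-.02)
    o=np.argsort(P[k,2]); 
    for a,b,h,cc in zip(i[k][o],j[k][o],P[k,2][o],C[k][o]):
        if h>=H[a,b]: H[a,b]=h; M[a,b]=cc
M=cv2.resize(M[:,:,::-1],None,fx=4.28,fy=4.28,interpolation=cv2.INTER_NEAREST)
s=4.28/.005
for x in np.arange(.2,.91,.1): cv2.line(M,(0,int((.9-x)*s)),(520,int((.9-x)*s)),(0,0,255),1); cv2.putText(M,f'{x:.1f}',(0,int((.9-x)*s)-2),0,.4,(0,0,255))
for y in np.arange(-.3,.31,.1): cv2.line(M,(int((.3-y)*s),0),(int((.3-y)*s),600),(255,0,0),1); cv2.putText(M,f'{y:.1f}',(int((.3-y)*s),12),0,.4,(255,0,0))
cv2.imwrite('pics/top.png',M)
E
```

```text
(no output)
```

View pics/top.png

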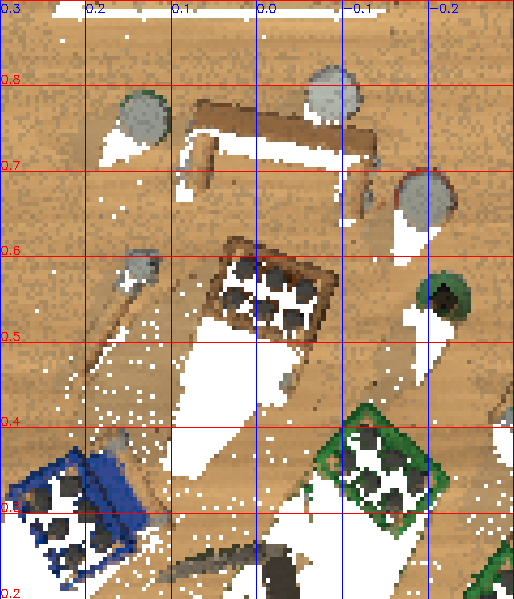

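Emit:
{"method": "play_rows", "body": {"steps": [{"claw":0,"dp":[0,0,-0.02],"angular":[0,0,0]},{"claw":0,"dp":[0,0,-0.02],"angular":[0,0,7]},{"claw":0,"dp":[0,0,-0.02],"angular":[0,0,7]},{"claw":0,"dp":[0,0,-0.02],"angular":[0,0,7]},{"claw":0,"dp":[0,0,-0.02],"angular":[0,0,7]},{"claw":0,"dp":[0,0,0],"angular":[0,0,7]},{"claw":0,"dp":[0,0,0],"angular":[0,0,5.5]},{"claw":0,"dp":[0,0,0],"angular":[0,0,0]}]}}

```text
clock: 0.77
tcp_pos: [0.1987, -0.5397, 0.3393]
orientation: [0.0, 0.984, -0.177, 0.0]
wrist_force: [0.5, 0.2, 0.4]
finger_gap: 0.0854
```

The top map shows the blue crate's foot bar near (0.35,0.14), the green crate's corner near (0.42,-0.12), and a free lane in front of the brown crate. I now move over the spot in front of its foot bar.

Emit:
{"method": "play_rows", "body": {"steps": [{"claw":0,"dp":[0.001,-0.039,0],"angular":[0,0,0]},{"claw":0,"dp":[0.001,-0.039,0],"angular":[0,0,0]},{"claw":0,"dp":[0.001,-0.039,0],"angular":[0,0,0]},{"claw":0,"dp":[0.001,-0.039,0],"angular":[0,0,0]},{"claw":0,"dp":[0.001,-0.039,0],"angular":[0,0,0]},{"claw":0,"dp":[0.001,-0.039,0],"angular":[0,0,0]},{"claw":0,"dp":[0.001,-0.039,0],"angular":[0,0,0]},{"claw":0,"dp":[0.001,-0.039,0],"angular":[0,0,0]}]}}

```text
clock: 1.43
tcp_pos: [0.3143, -0.2477, 0.3388]
orientation: [-0.0, 0.985, -0.175, -0.0]
wrist_force: [0.0, -0.5, -0.3]
finger_gap: 0.0854
```

Emit:
{"method": "play_rows", "body": {"steps": [{"claw":0,"dp":[0,-0.039,0],"angular":[0,0,0]},{"claw":0,"dp":[0,-0.039,0],"angular":[0,0,0]},{"claw":0,"dp":[0,-0.039,0],"angular":[0,0,0]},{"claw":0,"dp":[0,-0.039,0],"angular":[0,0,0]},{"claw":0,"dp":[0,-0.039,0],"angular":[0,0,0]},{"claw":0,"dp":[0,-0.039,0],"angular":[0,0,0]},{"claw":0,"dp":[0,-0.039,0],"angular":[0,0,0]},{"claw":0,"dp":[0,-0.035,0],"angular":[0,0,0]}]}}

```text
clock: 2.1
tcp_pos: [0.3998, -0.0179, 0.3405]
orientation: [-0.025, 0.99, -0.139, 0.003]
wrist_force: [0.6, -0.1, -0.2]
finger_gap: 0.0855
```

```bash
python3 - <<'E'
from h import *
im,d,c=snap('wrist','w1'); print(c); s=env.get_state(); print(s['tcp_pos'],s['orientation'],s['joint_pos'])
E
```

```text
{'fx': 379.55885626072927, 'fy': 379.55885626072927, 'cx': 313.9221490922485, 'cy': 239.6557198380307, 'k1': -0.013380023241390227, 'hand_eye': array([[ 5.98767216e-04, -9.53148942e-01, -3.02500804e-01,
         7.74801072e-02],
       [ 9.99999763e-01,  6.73275668e-04, -1.42032403e-04,
        -1.12170713e-03],
       [ 3.39044466e-04, -3.02500648e-01,  9.53149119e-01,
        -1.34778471e-01],
       [ 0.00000000e+00,  0.00000000e+00,  0.00000000e+00,
         1.00000000e+00]])}
[ 0.40031126 -0.01719404  0.34076593] [-0.02589396  0.98990042 -0.13934457  0.00312345] [-0.28289993 -0.04429646 -0.12628409  1.49000998  0.05215541  3.13835616]
```

View pics/w1.png

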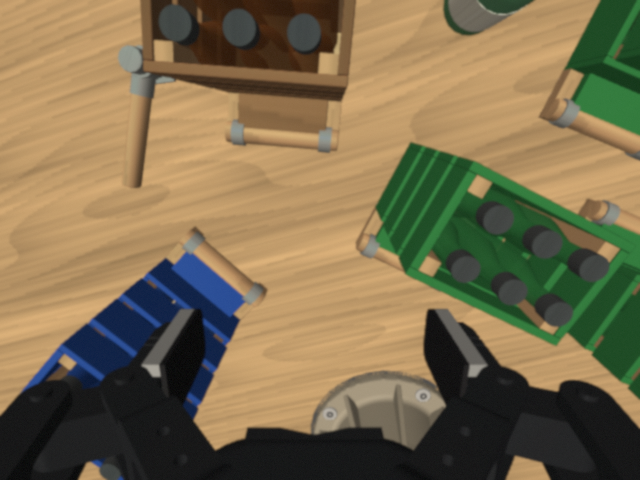

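Wrist picture: the foot bar's ends are at (236,133) and (327,140), the keeper post at (132,60) and the keeper's free end at (132,185). Joint 6 is at its range end, so I need the half-turned wrist. Before turning, I locate the bar from here.

```bash
cat >> h.py <<'E'
from scipy.spatial.transform import Rotation as Ro
def wplane(tag,uv,h):
    z=np.load(f'pics/{tag}.npz'); c=dict(env.calibration('wrist')); q=z['q']; T=np.eye(4)
    T[:3,:3]=Ro.from_quat([q[1],q[2],q[3],q[0]]).as_matrix(); T[:3,3]=z['p']; c['world_from_camera']=T@c['hand_eye']
    return plane(c,uv,h)
E
python3 - <<'E'
from h import *
e=wplane('w1',[(232,133),(332,141)],.03); d=e[0]-e[1]; print(e,np.hypot(*d[:2]),np.degrees(np.arctan2(-d[0],d[1])))
print(wplane('w1',[(132,58)],.066),wplane('w1',[(132,182)],.04), wplane('w1',[(197,238),(255,290)],.03))
E
```

```text
[[ 0.49010965  0.07140353  0.03      ]
 [ 0.45023238 -0.03624566  0.03      ]] 0.11479784894748264 -20.326509381648957
[[0.58612156 0.13574888 0.066     ]] [[0.47015544 0.2028112  0.04      ]] [[0.38274326 0.15708577 0.03      ]
 [0.29645658 0.10898219 0.03      ]]
```

Emit:
{"method": "play_rows", "body": {"steps": [{"claw":0,"dp":[0,0,0],"angular":[0,0,-7]},{"claw":0,"dp":[0,0,0],"angular":[0,0,-7]},{"claw":0,"dp":[0,0,0],"angular":[0,0,-7]},{"claw":0,"dp":[0,0,0],"angular":[0,0,-7]},{"claw":0,"dp":[0,0,0],"angular":[0,0,-7]},{"claw":0,"dp":[0,0,0],"angular":[0,0,-7]},{"claw":0,"dp":[0,0,0],"angular":[0,0,-7]},{"claw":0,"dp":[0,0,0],"angular":[0,0,-7]}]}}

```text
clock: 2.82
tcp_pos: [0.3996, -0.0204, 0.3407]
orientation: [-0.02, 0.94, 0.341, 0.014]
wrist_force: [0.2, -0.2, -0.4]
finger_gap: 0.0853
```

Emit:
{"method": "play_rows", "body": {"steps": [{"claw":0,"dp":[0,0,0],"angular":[0,0,-7]},{"claw":0,"dp":[0,0,0],"angular":[0,0,-7]},{"claw":0,"dp":[0,0,0],"angular":[0,0,-7]},{"claw":0,"dp":[0,0,0],"angular":[0,0,-7]},{"claw":0,"dp":[0,0,0],"angular":[0,0,-7]},{"claw":0,"dp":[0,0,0],"angular":[0,0,-7]},{"claw":0,"dp":[0,0,0],"angular":[0,0,-7]},{"claw":0,"dp":[0,0,0],"angular":[0,0,-7]}]}}

```text
clock: 3.48
tcp_pos: [0.3996, -0.0204, 0.3407]
orientation: [-0.011, 0.669, 0.743, 0.022]
wrist_force: [0.3, 1.3, 0.6]
finger_gap: 0.0855
```

Emit:
{"method": "play_rows", "body": {"steps": [{"claw":0,"dp":[0,0,0],"angular":[0,0,-7]},{"claw":0,"dp":[0,0,0],"angular":[0,0,-7]},{"claw":0,"dp":[0,0,0],"angular":[0,0,-7]},{"claw":0,"dp":[0,0,0],"angular":[0,0,-7]},{"claw":0,"dp":[0,0,0],"angular":[0,0,-7]},{"claw":0,"dp":[0,0,0],"angular":[0,0,-7]},{"claw":0,"dp":[0,0,0],"angular":[0,0,-7]},{"claw":0,"dp":[0,0,0],"angular":[0,0,-7]}]}}

```text
clock: 4.15
tcp_pos: [0.3996, -0.0204, 0.3407]
orientation: [0.0, 0.242, 0.97, 0.024]
wrist_force: [1.0, 0.4, -1.0]
finger_gap: 0.0852
```

```bash
python3 - <<'E'
from h import *
s=env.get_state(); q=s['orientation']; print(s['tcp_pos'],Ro.from_quat([q[1],q[2],q[3],q[0]]).as_matrix().round(4),s['joint_pos'])
E
```

```text
[ 0.39958899 -0.0204457   0.34069058] [[-0.8826  0.47    0.0128]
 [ 0.4701  0.8814  0.0472]
 [ 0.0109  0.0477 -0.9988]] [-0.28902667 -0.04496311 -0.12698077  1.49000675  0.04893454  0.20058443]
```

```bash
python3 - <<'E'
from h import *
z=np.load('pics/w1.npz'); c=env.calibration('wrist'); c['world_from_camera']=c['hand_eye']; np.set_printoptions(precision=4,suppress=True)
uv=[(183,316),(195,316),(165,345),(180,350),(447,316),(435,316),(465,345),(190,340)]
print(world(c,z['d'],uv))
v,u=np.mgrid[290:440:3,130:500:3]; P=world(c,z['d'],np.c_[u.ravel(),v.ravel()]); k=(P[:,2]<.03)&(P[:,2]>-.1); 
P=P[k]; print(P[P[:,2].argsort()][-12:])
E
```

```text
[[ 0.0112 -0.0453 -0.0149]
 [ 0.0105 -0.0414 -0.0137]
 [ 0.0112 -0.0449 -0.0331]
 [ 0.0078 -0.0414 -0.0307]
 [ 0.0111  0.0485 -0.0147]
 [ 0.0111  0.0442 -0.0147]
 [ 0.011   0.0481 -0.0327]
 [ 0.0053 -0.0415 -0.021 ]]
[[-0.0083 -0.0414 -0.0066]
 [ 0.0087  0.0439 -0.0066]
 [ 0.0049 -0.0414 -0.0066]
 [ 0.006  -0.0414 -0.0063]
 [-0.0032  0.0439 -0.0062]
 [-0.0073 -0.0414 -0.0062]
 [-0.006  -0.0414 -0.006 ]
 [-0.002   0.0439 -0.0059]
 [ 0.0006  0.0437 -0.0059]
 [-0.0007  0.0438 -0.0059]
 [ 0.0069 -0.0415 -0.0057]
 [-0.005  -0.0414 -0.0055]]
```

Emit:
{"method": "play_rows", "body": {"steps": [{"claw":0,"dp":[-0.002,0.031,0],"angular":[1.4,-0.3,-3.9]},{"claw":0,"dp":[-0.002,0.031,0],"angular":[1.4,-0.3,-3.9]},{"claw":0,"dp":[0,0,0.04],"angular":[0,0,0]},{"claw":0,"dp":[0,0,0.04],"angular":[0,0,0]},{"claw":0,"dp":[0,0,0.04],"angular":[0,0,0]},{"claw":0,"dp":[0,0,0.04],"angular":[0,0,0]},{"claw":0,"dp":[0,0,0.04],"angular":[0,0,0]},{"claw":0,"dp":[0,0,0.04],"angular":[0,0,0]}]}}

```text
clock: 4.82
tcp_pos: [0.4312, 0.033, 0.1014]
orientation: [0.002, 0.179, 0.984, -0.001]
wrist_force: [2.0, 0.4, -0.5]
finger_gap: 0.0853
```

```bash
python3 - <<'E'
from h import *
s=env.get_state(); q=s['orientation']; print(s['tcp_pos'],Ro.from_quat([q[1],q[2],q[3],q[0]]).as_matrix().round(4),s['joint_pos'])
E
```

```text
[0.4312211  0.03295335 0.10144595] [[-9.362e-01  3.515e-01  3.000e-03]
 [ 3.515e-01  9.362e-01 -1.700e-03]
 [-3.400e-03 -6.000e-04 -1.000e+00]] [-0.10882917  0.13445327 -0.54164401  0.89151786 -0.00138518  0.25038079]
```

Emit:
{"method": "play_rows", "body": {"steps": [{"claw":0,"dp":[0,0,0.032],"angular":[0,0.2,0]},{"claw":0,"dp":[0,0,0.032],"angular":[0,0,0]},{"claw":0,"dp":[0,0,0.033],"angular":[0,0,0]},{"claw":0,"dp":[0,0,0],"angular":[0,0,0]},{"claw":0,"dp":[-0.005,0,0],"angular":[0,0,0]},{"claw":0,"dp":[-0.005,0,0],"angular":[0,0,0]},{"claw":0,"dp":[-0.005,0,0],"angular":[0,0,0]},{"claw":0,"dp":[0,0,0],"angular":[0,0,0]}]}}

```text
clock: 5.48
tcp_pos: [0.4496, 0.0274, 0.0085]
orientation: [0.003, 0.179, 0.984, 0.0]
wrist_force: [1.0, -0.3, 1.0]
finger_gap: 0.0855
```

```bash
python3 - <<'E'
from h import *
s=env.get_state(); q=s['orientation']; print(s['tcp_pos'],Ro.from_quat([q[1],q[2],q[3],q[0]]).as_matrix().round(4),s['wrist_force'])
E
```

```text
[0.44962387 0.02739136 0.00849247] [[-0.9359  0.3523  0.0055]
 [ 0.3523  0.9359 -0.001 ]
 [-0.0054  0.001  -1.    ]] [ 0.98660576 -0.33763578  0.95678568]
```

Emit:
{"method": "play_rows", "body": {"steps": [{"claw":0,"dp":[-0.004,0,0.002],"angular":[0,0.3,0]},{"claw":0,"dp":[-0.006,0.001,0.001],"angular":[0,0,-0.7]},{"claw":0,"dp":[-0.006,0.001,0],"angular":[0,0,-0.7]},{"claw":0,"dp":[-0.006,0.001,0],"angular":[0,0,-0.8]},{"claw":0,"dp":[-0.006,0.0005,0],"angular":[0,0,-0.8]},{"claw":0,"dp":[-0.006,0.0005,0],"angular":[0,0,-0.8]},{"claw":0,"dp":[-0.006,0.0005,0],"angular":[0,0,-0.8]},{"claw":0,"dp":[-0.006,0.0005,0],"angular":[0,0,-0.8]}]}}

```text
clock: 6.15
tcp_pos: [0.4848, 0.0184, 0.0025]
orientation: [-0.009, 0.133, 0.991, -0.001]
wrist_force: [-14.2, 0.2, 11.5]
finger_gap: 0.0857
```

```bash
python3 - <<'E'
from h import *
im,d,c=snap('side','s2')
s=env.get_state(); q=s['orientation']; print(s['tcp_pos'],Ro.from_quat([q[1],q[2],q[3],q[0]]).as_matrix().round(4),s['wrist_force'],s['ft_torque'])
b=cv2.imread('pics/s2.png')[155:335,270:450]
cv2.imwrite('pics/c3.png',cv2.resize(b,(600,600),interpolation=cv2.INTER_CUBIC))
E
```

```text
[0.48733268 0.018169   0.00270344] [[-0.965   0.2618 -0.0133]
 [ 0.2619  0.9651  0.0011]
 [ 0.0131 -0.0024 -0.9999]] [-5.08717526  0.1208821  -0.57078921] [-0.09280318  0.88845908 -0.14829572]
```

View pics/c3.png

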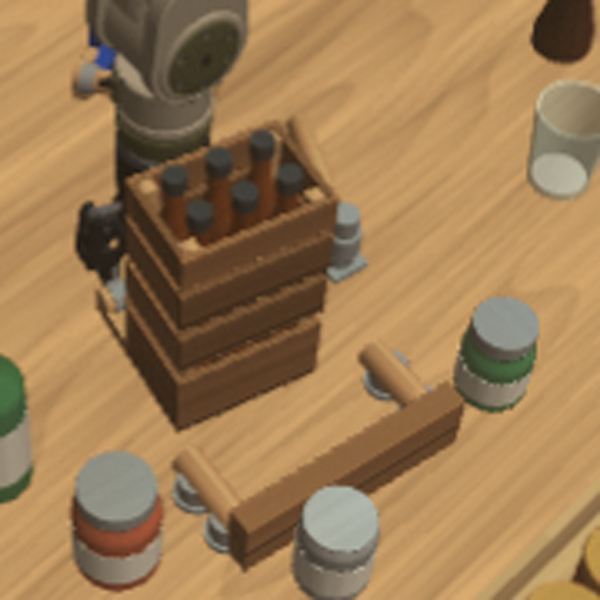

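The crate is sliding upright. In the crop its bottom front corners are at (180,430) and (313,368), with top corners at (183,257), (337,200), (284,122) and (127,183).

```bash
python3 - <<'E'
from h import *
c=env.calibration('side'); f=lambda L:np.array(L)/(600/180)+[270,155]
t=plane(c,f([(127,183),(183,257),(337,200),(284,122)]),.22); b=plane(c,f([(180,430),(313,368)]),0)
print(t,b); yaw=lambda d:np.degrees(np.arctan2(-d[0],d[1]))
print(yaw(t[2]-t[1]),yaw(t[3]-t[0]),yaw(b[1]-b[0]),t.mean(0))
O=np.array([.694,-.021]);a=np.radians(-10.2);R=np.array([[np.cos(a),-np.sin(a)],[np.sin(a),np.cos(a)]])
print('bay frame',(t.mean(0)[:2]-O)@R,(b[:,:2]-O)@R)
E
```

```text
[[ 0.53817819 -0.06462047  0.22      ]
 [ 0.61552405 -0.08312087  0.22      ]
 [ 0.65412832  0.03484116  0.22      ]
 [ 0.57458844  0.06278975  0.22      ]] [[ 0.61844907 -0.08269976  0.        ]
 [ 0.65037693  0.03944476  0.        ]]
-18.12120795571134 -15.948443935471685 -14.649010260325223 [ 0.59560475 -0.01252761  0.22      ]
bay frame [-0.0983405  -0.00908581] [[-0.06343081 -0.07410355]
 [-0.05363748  0.05176448]]
```

Emit:
{"method": "play_rows", "body": {"steps": [{"claw":0,"dp":[-0.006,0.0005,-0.001],"angular":[0,0,-0.6]},{"claw":0,"dp":[-0.006,0.0005,0],"angular":[0,0,-0.6]},{"claw":0,"dp":[-0.006,0.0005,0],"angular":[0,0,-0.6]},{"claw":0,"dp":[-0.006,0.0005,0],"angular":[0,0,-0.6]},{"claw":0,"dp":[-0.006,0,0],"angular":[0,0,-0.6]},{"claw":0,"dp":[-0.006,0,0],"angular":[0,0,-0.6]},{"claw":0,"dp":[-0.006,0,0],"angular":[0,0,-0.6]},{"claw":0,"dp":[-0.006,0,0],"angular":[0,0,-0.6]}]}}

```text
clock: 6.87
tcp_pos: [0.5349, 0.0096, 0.0028]
orientation: [-0.006, 0.091, 0.996, 0.001]
wrist_force: [-6.7, -0.2, -0.1]
finger_gap: 0.0851
```

```bash
python3 - <<'E'
from h import *
s=env.get_state(); q=s['orientation']; print(s['tcp_pos'],Ro.from_quat([q[1],q[2],q[3],q[0]]).as_matrix().round(4),s['wrist_force'],s['ft_torque'])
O=np.array([.694,-.021]);a=np.radians(-10.2);R=np.array([[np.cos(a),-np.sin(a)],[np.sin(a),np.cos(a)]]); print((s['tcp_pos'][:2]-O)@R)
E
```

```text
[0.53493632 0.00964359 0.00284623] [[-0.9835  0.1804 -0.0123]
 [ 0.1804  0.9836  0.0022]
 [ 0.0125 -0.     -0.9999]] [-6.67889851 -0.22568606 -0.12213845] [ 0.04859639  1.22253589 -0.16724999]
[-0.16197629  0.00199154]
```

Emit:
{"method": "play_rows", "body": {"steps": [{"claw":0,"dp":[-0.006,0,0],"angular":[0,0,0]},{"claw":0,"dp":[-0.006,0,0],"angular":[0,0,0]},{"claw":0,"dp":[-0.006,0,0],"angular":[0,0,0]},{"claw":0,"dp":[-0.006,0,0],"angular":[0,0,0]},{"claw":0,"dp":[-0.006,0,0],"angular":[0,0,0]},{"claw":0,"dp":[-0.005,0,0],"angular":[0,0,0]},{"claw":0,"dp":[-0.004,0,0],"angular":[0,0,0]},{"claw":0,"dp":[-0.003,0,0],"angular":[0,0,0]}]}}

```text
clock: 7.53
tcp_pos: [0.5759, 0.0026, 0.0028]
orientation: [-0.007, 0.09, 0.996, 0.001]
wrist_force: [-8.2, 0.9, 2.7]
finger_gap: 0.0853
```

Emit:
{"method": "play_rows", "body": {"steps": [{"claw":0,"dp":[-0.002,0,0],"angular":[0,0,0]},{"claw":0,"dp":[-0.002,0,0],"angular":[0,0,0]},{"claw":0,"dp":[-0.002,0,0],"angular":[0,0,0]},{"claw":0,"dp":[0,0,0],"angular":[0,0,0]},{"claw":0,"dp":[0,0,0],"angular":[0,0,0]},{"claw":0,"dp":[0,0,0],"angular":[0,0,0]},{"claw":0,"dp":[0,0,0],"angular":[0,0,0]},{"claw":0,"dp":[0,0,0],"angular":[0,0,0]}]}}

```text
clock: 8.2
tcp_pos: [0.5816, 0.0015, 0.0028]
orientation: [-0.006, 0.09, 0.996, 0.001]
wrist_force: [-8.4, 1.1, 1.6]
finger_gap: 0.0853
```

```bash
python3 - <<'E'
from h import *
im,d,c=snap('side','s3')
b=cv2.imread('pics/s3.png')[155:335,290:470]
cv2.imwrite('pics/c4.png',cv2.resize(b,(600,600),interpolation=cv2.INTER_CUBIC))
E
```

```text
(no output)
```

View pics/c4.png

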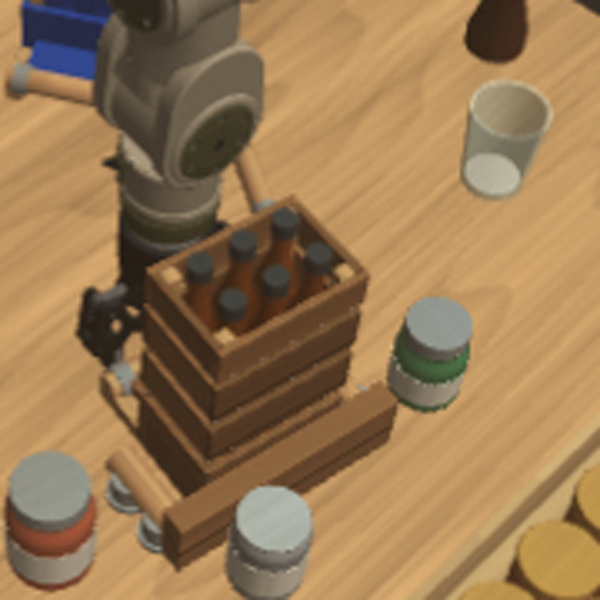

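The crate stands upright between the guides, nearly touching the stop. I creep on and watch the force.

Emit:
{"method": "play_rows", "body": {"steps": [{"claw":0,"dp":[-0.001,0,0],"angular":[0,0,0]},{"claw":0,"dp":[-0.001,0,0],"angular":[0,0,0]},{"claw":0,"dp":[-0.001,0,0],"angular":[0,0,0]},{"claw":0,"dp":[0,0,0],"angular":[0,0,0]},{"claw":0,"dp":[0,0,0],"angular":[0,0,0]},{"claw":0,"dp":[0,0,0],"angular":[0,0,0]},{"claw":0,"dp":[0,0,0],"angular":[0,0,0]},{"claw":0,"dp":[0,0,0],"angular":[0,0,0]}]}}

```text
clock: 8.92
tcp_pos: [0.5817, 0.0015, 0.0027]
orientation: [-0.009, 0.09, 0.996, 0.001]
wrist_force: [-14.8, 2.2, 9.3]
finger_gap: 0.0854
```

Emit:
{"method": "play_rows", "body": {"steps": [{"claw":0,"dp":[-0.001,0,0],"angular":[0,0,0]},{"claw":0,"dp":[-0.001,0,0],"angular":[0,0,0]},{"claw":0,"dp":[0,0,0],"angular":[0,0,0]},{"claw":0,"dp":[0,0,0],"angular":[0,0,0]},{"claw":0,"dp":[0,0,0],"angular":[0,0,0]},{"claw":0,"dp":[0,0,0],"angular":[0,0,0]},{"claw":0,"dp":[0,0,0],"angular":[0,0,0]},{"claw":0,"dp":[0,0,0],"angular":[0,0,0]}]}}

```text
clock: 9.58
tcp_pos: [0.5817, 0.0015, 0.0027]
orientation: [-0.011, 0.09, 0.996, 0.001]
wrist_force: [-20.1, 3.4, 13.1]
finger_gap: 0.0852
```

Emit:
{"method": "play_rows", "body": {"steps": [{"claw":0,"dp":[0,0,0],"angular":[0,0,-1.5]},{"claw":0,"dp":[0,0,0],"angular":[0,0,0]},{"claw":0,"dp":[0,0,0],"angular":[0,0,0]},{"claw":0,"dp":[0,0,0],"angular":[0,0,1.5]},{"claw":0,"dp":[0,0,0],"angular":[0,0,1.5]},{"claw":0,"dp":[0,0,0],"angular":[0,0,0]},{"claw":0,"dp":[0,0,0],"angular":[0,0,0]},{"claw":0,"dp":[0,0,0],"angular":[0,0,-1.5]}]}}

```text
clock: 10.25
tcp_pos: [0.5819, 0.0006, 0.0023]
orientation: [-0.01, 0.09, 0.996, 0.0]
wrist_force: [-15.4, -2.4, 7.2]
finger_gap: 0.0854
```

```bash
python3 - <<'E'
from h import *
s=env.get_state(); print(s['tcp_pos'],s['orientation'],s['wrist_force'],s['ft_torque'],s['joint_pos'])
im,d,c=snap('scene','s4'); im,d,c=snap('side','s5')
a=cv2.resize(cv2.imread('pics/s4.png')[190:350,265:405],(525,600),interpolation=cv2.INTER_CUBIC)
b=cv2.resize(cv2.imread('pics/s5.png')[255:335,310:420],(275*1,200),interpolation=cv2.INTER_CUBIC)
cv2.imwrite('pics/c5.png',np.hstack([a,np.vstack([b,np.zeros((400,275,3),np.uint8)])]))
E
```

```text
[0.58191387 0.00064201 0.00231317] [-1.04529421e-02  8.96278023e-02  9.95920451e-01  2.21184393e-04] [-15.43982912  -2.36717468   7.22711267] [-0.07502939  2.79659922  0.63931025] [-1.36539182e-01  5.16014751e-01 -2.66418148e-01  8.09267508e-01
 -5.35832463e-04  4.29727309e-02]
```

View pics/c5.png

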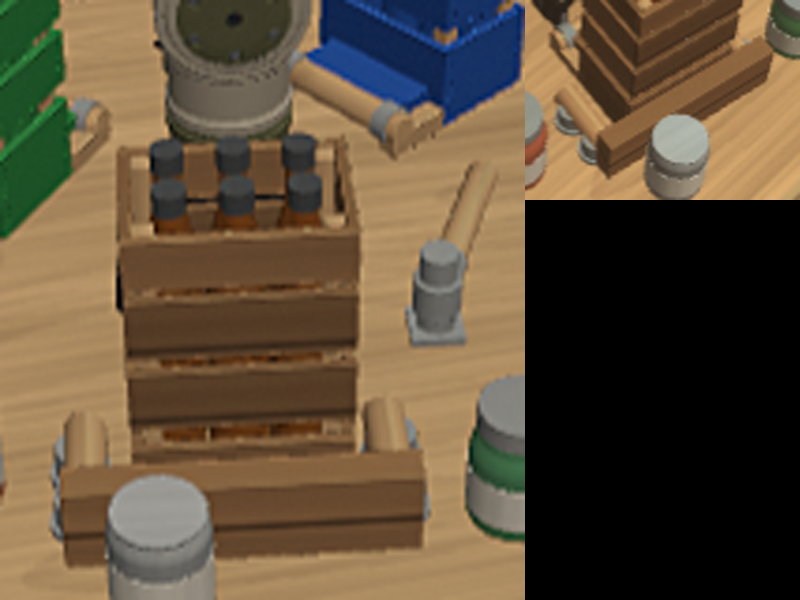

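```bash
python3 - <<'E'
from h import *
c=env.calibration('scene'); f=lambda L:np.array(L)/3.75+[265,190]
yaw=lambda d:np.degrees(np.arctan2(-d[0],d[1]))
for n,L,h in [('front top',[(121,240),(358,234)],.22),('back top',[(119,150),(348,138)],.22),('stop near top',[(65,470),(420,452)],.06),('stop far top',[(65,500),(422,484)],.06),('stop bottom',[(65,563),(423,546)],0)]:
    P=plane(c,f(L),h); print(n,P[:,:2],yaw(P[1]-P[0]))
# depth fits: crate front face & stop top
z=np.load('pics/s4.npz')
for n,(u0,u1,v0,v1),(z0,z1) in [('crate front slats',(300,357,256,302),(.07,.215)),('stop far face',(335,375,322,333),(.005,.05)),('stop L',(286,290,322,336),(.005,.05))]:
    v,u=np.mgrid[v0:v1,u0:u1]; P=world(c,z['d'],np.c_[u.ravel(),v.ravel()]); P=P[(P[:,2]>z0)&(P[:,2]<z1)]
    for _ in range(6):
        A=np.c_[P[:,1:],np.ones(len(P))]; w=np.linalg.lstsq(A,P[:,0],rcond=None)[0]; r=P[:,0]-A@w; P=P[np.abs(r)<max(.004,1.5*r.std())]
    print(n,len(P),w,np.degrees(np.arctan(-w[0])),r.std())
E
```

```text
front top [[ 0.72409436 -0.08898533]
 [ 0.75043604  0.03482993]] -12.010594039998786
back top [[ 0.64236053 -0.07449572]
 [ 0.66346297  0.05378137]] -9.341868613821834
stop near top [[ 0.72416255 -0.12950901]
 [ 0.75950802  0.072747  ]] -9.912684212611676
stop far top [[ 0.74815055 -0.13357915]
 [ 0.78485817  0.06605566]] -10.41881649863266
stop bottom [[ 0.73895464 -0.13584294]
 [ 0.77650097  0.07164275]] -10.257164813449634
crate front slats 2356 [1.71724042e-01 2.62282147e-04 7.41448744e-01] -9.744023645682663 0.0010029461476035609
stop far face 434 [0.17393882 0.00143525 0.76612263] -9.867240428587003 0.0007382200890183926
stop L 43 [ 0.15313086 -0.00803818  0.76424486] -8.706122368816391 0.0007445560573932258
```

The crate is home: front face yaw -9.7° against -9.9° for the stop, vertical, and the force rises with no further motion. I back off, lift, shut the fingers and go round to the outer side of the keeper.

Emit:
{"method": "play_rows", "body": {"steps": [{"claw":0,"dp":[0.006,0,0],"angular":[0,0,0]},{"claw":0,"dp":[0.01,0,0],"angular":[0,0,0]},{"claw":0,"dp":[0.012,0,0],"angular":[0,0,0]},{"claw":0,"dp":[0.012,0,0],"angular":[0,0,0]},{"claw":0,"dp":[0,0,-0.03],"angular":[0,0,0]},{"claw":100,"dp":[0,0,-0.03],"angular":[0,0,0]},{"claw":255,"dp":[0,0,-0.03],"angular":[0,0,0]},{"claw":255,"dp":[0,0,-0.03],"angular":[0,0,0]}]}}

```text
clock: 11.02
tcp_pos: [0.5519, 0.0069, 0.1257]
orientation: [-0.002, 0.091, 0.996, 0.001]
wrist_force: [1.3, 0.6, -0.3]
finger_gap: 0.0511
```

Emit:
{"method": "play_rows", "body": {"steps": [{"claw":255,"dp":[0.008,0.027,0],"angular":[0,0,0]},{"claw":255,"dp":[0.008,0.027,0],"angular":[0,0,0]},{"claw":255,"dp":[0.008,0.027,0],"angular":[0,0,0]},{"claw":255,"dp":[0.008,0.027,0],"angular":[0,0,0]},{"claw":255,"dp":[0.008,0.027,0],"angular":[0,0,0]},{"claw":255,"dp":[0.008,0.027,0],"angular":[0,0,0]},{"claw":255,"dp":[0.008,0.027,0],"angular":[0,0,0]},{"claw":255,"dp":[0.008,0.027,0],"angular":[0,0,0]}]}}

```text
clock: 11.68
tcp_pos: [0.528, 0.2324, 0.1251]
orientation: [-0.002, 0.091, 0.996, 0.001]
wrist_force: [-0.2, 0.4, 0.2]
finger_gap: -0.0001
```

```bash
python3 - <<'E'
from h import *
s=env.get_state(); q=s['orientation'];R=Ro.from_quat([q[1],q[2],q[3],q[0]]).as_matrix(); p=s['tcp_pos']; print(p,R.round(4),s['wrist_force'],s['joint_pos'])
H=np.array([.587,.14]); print('to start',R.T@(np.array([.5238,.2316,.03])-p)); prev=None
for phi in [150.7,165,180,195,210,225,240,250,260.1]:
    a=np.radians(phi); n=np.array([-np.sin(a),np.cos(a)]); tx=R[:2,0]; h=.011*abs(n@tx)+.015*abs(n@R[:2,1]); P=H+.1*np.array([np.cos(a),np.sin(a)])-n*(.011+h)
    print(phi,P.round(4),None if prev is None else (R[:2,:2].T@(P-prev)).round(4)); prev=P
E
```

```text
[0.5279978  0.23243204 0.12510051] [[-0.9836  0.1804 -0.0038]
 [ 0.1804  0.9836  0.0022]
 [ 0.0041  0.0015 -1.    ]] [-0.17879285  0.42299412  0.16334042] [ 0.27396063  0.37620775 -0.15011827  1.04750539  0.00313481  0.45537892]
to start [ 0.00358841 -0.00171659  0.0951136 ]
150.7 [0.5139 0.214 ] None
165 [0.4974 0.1918] [ 0.0122 -0.0248]
180 [0.487  0.1677] [ 0.0058 -0.0255]
195 [0.4828 0.1424] [-0.0005 -0.0257]
210 [0.4856 0.1156] [-0.0076 -0.0259]
225 [0.4961 0.0895] [-0.015  -0.0238]
240 [0.5141 0.0666] [-0.0219 -0.0193]
250 [0.5299 0.0544] [-0.0177 -0.0092]
260.1 [0.548  0.0453] [-0.0194 -0.0057]
```

Emit:
{"method": "play_rows", "body": {"steps": [{"claw":255,"dp":[0.002,-0.001,0.032],"angular":[0,0,0]},{"claw":255,"dp":[0.002,-0.001,0.032],"angular":[0,0,0]},{"claw":255,"dp":[0,0,0.03],"angular":[0,0,0]},{"claw":255,"dp":[0,0,0],"angular":[0,0,0]},{"claw":255,"dp":[0.0035,-0.0095,0],"angular":[0,0,0]},{"claw":255,"dp":[0.0035,-0.0095,0],"angular":[0,0,0]},{"claw":255,"dp":[0.006,-0.0125,0],"angular":[0,0,0]},{"claw":255,"dp":[0.006,-0.0125,0],"angular":[0,0,0]}]}}

```text
clock: 12.35
tcp_pos: [0.4984, 0.1894, 0.0331]
orientation: [-0.0, 0.091, 0.996, 0.002]
wrist_force: [1.2, 1.4, 1.5]
finger_gap: 0.0001
```

Emit:
{"method": "play_rows", "body": {"steps": [{"claw":255,"dp":[0.003,-0.0125,0],"angular":[0,0,0]},{"claw":255,"dp":[0.003,-0.013,0],"angular":[0,0,0]},{"claw":255,"dp":[0,-0.013,0],"angular":[0,0,0]},{"claw":255,"dp":[-0.001,-0.013,0],"angular":[0,0,0]},{"claw":255,"dp":[-0.003,-0.013,0],"angular":[0,0,0]},{"claw":255,"dp":[-0.005,-0.013,0],"angular":[0,0,0]},{"claw":255,"dp":[-0.007,-0.012,0],"angular":[0,0,0]},{"claw":255,"dp":[-0.008,-0.012,0],"angular":[0,0,0]}]}}

```text
clock: 13.02
tcp_pos: [0.4953, 0.0856, 0.0305]
orientation: [-0.003, 0.091, 0.996, 0.001]
wrist_force: [0.9, 1.8, -0.0]
finger_gap: 0.0002
```

```bash
python3 - <<'E'
from h import *
s=env.get_state(); print(s['tcp_pos'],s['orientation'],s['wrist_force'])
im,d,c=snap('side','s6'); im,d,c=snap('scene','s7')
a=cv2.resize(cv2.imread('pics/s6.png')[130:330,260:460],(400,400),interpolation=cv2.INTER_CUBIC)
b=cv2.resize(cv2.imread('pics/s7.png')[150:350,230:430],(400,400),interpolation=cv2.INTER_CUBIC)
cv2.imwrite('pics/c6.png',np.hstack([a,b]))
E
```

```text
[0.49526261 0.08556409 0.03054901] [-2.88455674e-03  9.08673631e-02  9.95858464e-01  8.49095001e-04] [ 0.92710947  1.77020339 -0.02632068]
```

View pics/c6.png

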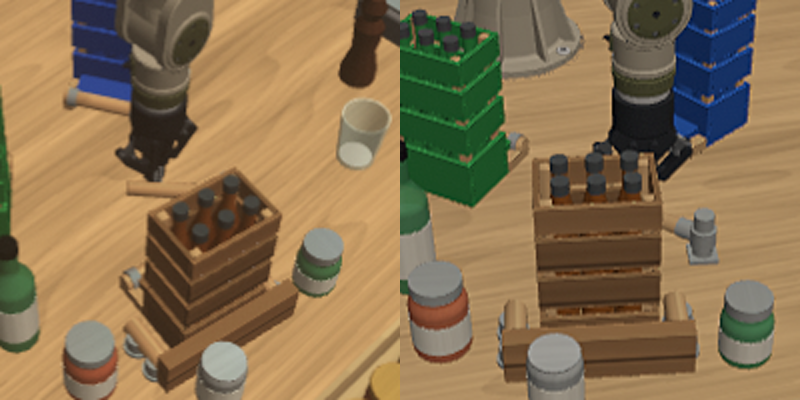

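The keeper follows the fingers: its end is at (130,187) in the left crop, and the crate is undisturbed. I continue to closed.

Emit:
{"method": "play_rows", "body": {"steps": [{"claw":255,"dp":[-0.011,-0.008,0],"angular":[0,0,0]},{"claw":255,"dp":[-0.011,-0.0075,0],"angular":[0,0,0]},{"claw":255,"dp":[-0.009,-0.0045,0],"angular":[0,0,0]},{"claw":255,"dp":[-0.009,-0.0045,0],"angular":[0,0,0]},{"claw":255,"dp":[-0.007,-0.002,0],"angular":[0,0,0]},{"claw":255,"dp":[-0.006,-0.002,0],"angular":[0,0,0]},{"claw":255,"dp":[-0.004,-0.001,0],"angular":[0,0,0]},{"claw":255,"dp":[0,0,0],"angular":[0,0,0]}]}}

```text
clock: 13.78
tcp_pos: [0.5475, 0.0472, 0.0296]
orientation: [-0.002, 0.091, 0.996, 0.0]
wrist_force: [-0.1, -0.3, 0.2]
finger_gap: 0.0003
```

Emit:
{"method": "play_rows", "body": {"steps": [{"claw":255,"dp":[-0.002,0,0],"angular":[0,0,0]},{"claw":255,"dp":[-0.002,0,0],"angular":[0,0,0]},{"claw":255,"dp":[0,0,0],"angular":[0,0,0]},{"claw":255,"dp":[0,0,0],"angular":[0,0,0]},{"claw":255,"dp":[0,0,0],"angular":[0,0,0]},{"claw":255,"dp":[0,0,0],"angular":[0,0,0]},{"claw":255,"dp":[0,0,0],"angular":[0,0,0]},{"claw":255,"dp":[0,0,0],"angular":[0,0,0]}]}}

```text
clock: 14.45
tcp_pos: [0.5488, 0.0471, 0.0294]
orientation: [-0.004, 0.091, 0.996, 0.0]
wrist_force: [-6.2, -0.4, 2.6]
finger_gap: -0.0004
```

Emit:
{"method": "play_rows", "body": {"steps": [{"claw":255,"dp":[-0.002,0,0],"angular":[0,0,0]},{"claw":255,"dp":[-0.001,0,0],"angular":[0,0,0]},{"claw":255,"dp":[0,0,0],"angular":[0,0,0]},{"claw":255,"dp":[0,0,0],"angular":[0,0,0]},{"claw":255,"dp":[0,0,0],"angular":[0,0,0]},{"claw":255,"dp":[0,0,0],"angular":[0,0,0]},{"claw":255,"dp":[0,0,0],"angular":[0,0,0]},{"claw":255,"dp":[0,0,0],"angular":[0,0,0]}]}}

```text
clock: 15.12
tcp_pos: [0.549, 0.047, 0.0292]
orientation: [-0.006, 0.09, 0.996, 0.001]
wrist_force: [-11.9, 1.1, 8.9]
finger_gap: 0.0
```

Emit:
{"method": "play_rows", "body": {"steps": [{"claw":255,"dp":[0.005,0,0],"angular":[0,0,0]},{"claw":255,"dp":[0.01,0,0],"angular":[0,0,0]},{"claw":255,"dp":[0.015,0,0],"angular":[0,0,0]},{"claw":255,"dp":[0.01,0,0],"angular":[0,0,0]},{"claw":255,"dp":[0,0,-0.04],"angular":[0,0,0]},{"claw":255,"dp":[0,0,-0.04],"angular":[0,0,0]},{"claw":255,"dp":[0.02,0,-0.04],"angular":[0,0,0]},{"claw":255,"dp":[0.02,0,-0.04],"angular":[0,0,0]}]}}

```text
clock: 15.78
tcp_pos: [0.4788, 0.0599, 0.1866]
orientation: [-0.001, 0.091, 0.996, 0.001]
wrist_force: [1.3, 0.0, 0.2]
finger_gap: -0.0003
```

Emit:
{"method": "play_rows", "body": {"steps": [{"claw":255,"dp":[0.01,0,-0.04],"angular":[0,0,0]},{"claw":255,"dp":[0,0,-0.03],"angular":[0,0,0]},{"claw":255,"dp":[0,0.03,0],"angular":[0,0,0]},{"claw":255,"dp":[0,0.03,0],"angular":[0,0,0]},{"claw":255,"dp":[0,0.03,0],"angular":[0,0,0]},{"claw":255,"dp":[0,0,0],"angular":[0,0,0]},{"claw":255,"dp":[0,0,0],"angular":[0,0,0]},{"claw":255,"dp":[0,0,0],"angular":[0,0,0]}]}}

```text
clock: 16.45
tcp_pos: [0.4849, 0.1501, 0.2547]
orientation: [-0.003, 0.09, 0.996, 0.0]
wrist_force: [0.7, -0.5, -0.2]
finger_gap: -0.0001
```

```bash
python3 - <<'E'
from h import *
s=env.get_state(); print(s['tcp_pos'],s['wrist_force'])
im,d,c=snap('side','s8'); im,d,c=snap('scene','s9')
a=cv2.resize(cv2.imread('pics/s8.png')[175:335,300:400],(375,600),interpolation=cv2.INTER_CUBIC)
b=cv2.resize(cv2.imread('pics/s9.png')[190:350,270:380],(412,600),interpolation=cv2.INTER_CUBIC)
cv2.imwrite('pics/c7.png',np.hstack([a,b]))
z=np.load('pics/s9.npz')
v,u=np.mgrid[256:302,300:357]; P=world(c,z['d'],np.c_[u.ravel(),v.ravel()]); P=P[(P[:,2]>.07)&(P[:,2]<.215)]
for _ in range(6):
    A=np.c_[P[:,1:],np.ones(len(P))]; w=np.linalg.lstsq(A,P[:,0],rcond=None)[0]; r=P[:,0]-A@w; P=P[np.abs(r)<max(.004,1.5*r.std())]
print(w,np.degrees(np.arctan(-w[0])))
E
```

```text
[0.48491465 0.15013974 0.25469157] [ 0.66535041 -0.53824685 -0.16365553]
[ 0.17232139 -0.00169444  0.74178546] -9.777265441125703
```

View pics/c7.png

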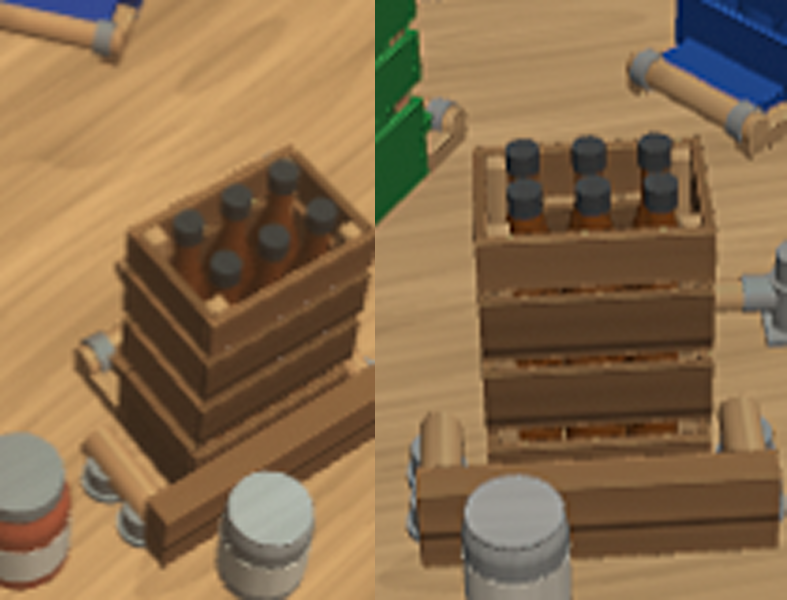

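The last crops show the crate unmoved in the bay and the keeper lying across behind it, with its hinge stub at (740,292). The keeper contact stalled at bay x of about -153 mm; fully closed should be -152 mm. The arm is clear of everything.

```bash
python3 -c "
from workcell import env
print(env.hand_in())"
```

```text
the job is handed in; nothing more can be done
None
```

The job is done and handed in at about 16.5 s. The brown crate stands home against the stop, and the keeper bar is closed behind it.

- **Crate:** I pushed it low at the foot bar with the open fingers, and it stayed upright throughout. It was against the stop: the push force rose from 8 to 20 N with no further motion. Its front face measured a yaw of -9.8°, against -9.9° for the stop, and it stood vertical. It had not moved when I measured it again after closing the keeper.
- **Keeper:** I pushed it round with the shut fingers until it stalled on its end stop. The force rose to 12 N with no motion, at -153 mm along the bay where -152 mm is expected for fully closed.
- **Limits of the checks:** The crate hides most of the closed keeper from both fixed cameras, so its closure rests on the contact position, the stall force and the visible hinge stub. The stop's edge as read off the pictures lies about 2–5 mm beyond the crate's front face. That is within my reading error, and the force and yaw checks agree with the crate being home.
- **Other goods:** I touched none of them on purpose, and those in view in the last crops looked undisturbed. I did not check the rest again at the end.

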